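Turn the flow-cell block to its slit face and hold the reader's sprung shutter arm open

TASK

The round-window side of the aluminium flow-cell block has been read; turn the block so that its slit side faces the reader, set it on the deck between the two low rails, flush and square against the reader's measuring face, and let go of it. Then swing the sprung shutter arm by its upright post, clockwise seen from above, all the way to its stop, and finish while holding it there against the spring: do not let it go. The block must stay flush, and the jar, beaker and vial rack must be left alone.

Things in the scene. Friction and masses are not known exactly. Their poses are not given: they have to be found in the camera images.
- reader: Fixed white benchtop reader; place and yaw (to 15 deg) vary. Origin: bench level, below the seat centre. z up; its measuring face looks along -y (a block goes on along +y). In mm: black deck x -85..200, y -180..280, top z=10. Grey head x -60..125, y 25..95, top z=50; its front, y=25, is the measuring face. Housing y 145..275, top z=130.
- window (a point): Point on the measuring face, centre of the round black aperture: (0, 25, 32) mm in the reader's frame, axes as the reader's. The centre of the slit face belongs here.
- seat (a point): Seat centre on the deck top: (0, 0, 10) mm in the reader's frame; the seated block's origin. Two steel rails run along y beside it: inner faces at x = -29 and +29 mm (4 mm clear of the block each side), 6 mm thick, y -30..25 mm, tops 10 mm above the deck.
- cell_block: Loose aluminium block, 0.2-0.42 kg, 50 x 50 x 45 mm tall, with a 20 x 20 mm grip boss, 35 mm tall (45..80 mm up), centred on top, sides parallel. Origin: centre of underside, z up. +x face: upright black slit, a dark rib 6 x 30 x 3 mm on top along that edge. +y face: round window. Others plain. Starts on the deck 105-130 mm in front (-y) of the seat, window to the reader within 26 deg.
- slit (a point): Centre of the block's slit face: (25, 0, 22) mm in the block's frame. Seated, the block's x axis points along the reader's +y: about a quarter turn anticlockwise, seen from above, from its start.
- shutter_arm (a joint): Angle of the steel shutter arm about its upright pivot, rad: 0 at rest, 0.9 at the stop, growing clockwise seen from above. Flat bar 16 mm wide, z 52..60 mm, with an upright post at its end. It points 45 deg from the reader's +x towards -y at rest, 97 deg at the stop. A spring returns it: at the post 3 N at rest, 8 N at the stop. A thin vane on it, z 53..57 mm, lies over the head.
- pivot_axis (a point): The arm's pivot axis at the height of the bar's top: (100, 50, 60) mm in the reader's frame. Two upright steel 10 mm pins, tops at z=66 mm, at (82, 12) mm (the stop) and (137, 31) mm (rest) mark the ends of the swing.
- post_top (a point): Centre of the top of the arm's round upright post: 16 mm diameter, z 60..105 mm, axis 85 mm from the pivot axis. In the reader's frame at (160, -10) mm at rest, (90, -34) mm at the stop.
- amber_jar: Bystander: amber glass jar, 64 mm across, 85 mm tall; origin under its centre.
- beaker: Bystander: glass beaker, 70 mm across, 80 mm tall; origin under its centre.
- vial_rack: Bystander: white vial rack 60 x 110 mm, 51 mm tall with its vials; origin under its centre.

How it is judged:
By the outcome, as a careful person would: the job done as asked, in the order asked, and still so for the second after the job is handed in, while the arm keeps its last pose, push and grip.
It also fails if it takes over 48 s, if anything falls off the work surface, if the arm or the gripper's body presses on something with over 40 N, if the wrist force passes 120 N, or if a joint passes its speed limit or range.

ROBOT

A 6-joint arm with a two-finger parallel gripper is mounted at the origin on the work surface. World frame = base frame: x ahead of the robot, y to its left, z up, the work surface at z = 0. Lengths are in m, angles in rad, forces in N, time in s.
With the tool pointing down it reaches from about 0.35 to 0.85 m from the base axis. Payload 8.1 kg.
Tool frame: the origin (TCP) lies midway between the tips of the shut fingers; the grasp point (between the pads) lies 19 mm behind it; z points along the fingers, y is the direction in which the jaws open and shut (so a half turn about z gives the same grasp; the last joint's range is limited). The gripper opens to 93 mm and grips with 3 to 60 N. Pads are 15 mm wide; open, the fingers measure 128 mm over their backs; the gripper's body (75 mm by 188 mm) begins 65 mm behind the grasp point.
Start: joints at [1.127, 0.13, 1.488, -0, 1.523, -0.085], TCP at [0.211, 0.562, 0.219] pointing down, gripper open.
Joint ranges: [-2.96, 2.96], [-0.89, 2.26], [0.02, 2.5], [-1.34, 4.48], [0, 2.73], [-2.66, 2.66]. Speed limits (rad/s): [2.39, 2.39, 2.79, 3.14, 3.14, 3.14].

INTERFACE

Orientations are given as a rotation vector (axis times angle).
In Python, from plant import monitor, eyes, ticket gives the robot as it stands.
- The arm moves only by the tool send_rows, never from a script. Its argument "motion" is a list of rows, each a list of 2 entries, a list of its own where there are three numbers: the shift along the tool's x, y, z in m, then the turn about the tool's z in degrees. In form: [[[dx, dy, dz], twist], ...]. A call has 1 to 12 rows; each row is the pose to reach, as a shift and turn from the pose commanded when the call began, along the tool's axes at that moment; what a row does not reach only later rows make up. A row lasts 1/8 s, in which the tool goes at most 62.5 mm and 10.7 degrees, less where a joint would pass 70% of its speed; a pose out of reach is approached as far as the arm can. A call with a gripper value outside its range is refused whole. "jaw" is the finger opening in m, from 0 to 0.093, set as the call begins (left out, the last holds). The fingers move at their own pace and stop on an object; "squeeze" is the grip in N (left out, the last holds). Time passes only in rows, so rows that repeat a pose let the fingers close. It gives the time, the measured TCP pose, the force and the opening at its end, in the units of the state.
- monitor.read_state(): the state, without advancing time (a new reading comes with each control period).
- eyes.read_camera(name): name is "scene" or "side" or "wrist"; returns the picture (400x640x3 uint8, red, green, blue); there is no depth.
- eyes.camera_model(name): a dict with "mtx" (3x3 intrinsics, pixels), "cam_to_world" (4x4, takes a point from camera to world coordinates); the wrist camera has in their place "mount" (4x4, takes a point from camera to tool coordinates, whose origin is the TCP and whose axes are the flange's). Camera axes: x right, y down, z forward; pixel columns grow to the right and rows downward; lengths in m; the calibration is good to about 2 mm. A picture is of the moment at which its call begins: read the wrist's pose just before it. camera_model takes no time and is no camera call.
- ticket.close_job(): hands the job in, once; it reports no verdict.
The state is a dict: "t": time; "q": joint angles; "dq": joint speeds; "joint_torque": joint torques, N m; "tool_pos": TCP position; "orientation": TCP orientation; "force": force on the tool from outside, world axes, zero at the start; "wrist_torque": the same for the moment, N m; "opening": finger opening in m.
Only numpy, scipy, OpenCV 4.12 (cv2) and the standard library are available. Lean on these libraries where they do the work, as an engineer would, in place of code of your own. Each camera call takes 0.05 s, during which the arm holds its last target.

## Working session

There is one attempt and no reset: what is moved stays moved. The work goes in short steps, Python scripts to look and compute and a tool call to move; the robot and the scene stay as the last step left them, time stands still between calls to the robot, and variables do not carry over. Pictures are saved under pics/ and viewed, and the job is handed in when it is done.

Besides the shell and the picture viewer there is one more tool, called after "Request:" as name(argument=value, ...) on one line, values as JSON. send_rows: Moves the arm, as the interface text tells. Its arguments: {"type":"object","properties":{"motion":{"type":"array","items":{"type":"array"}},"jaw":{"type":"number"},"squeeze":{"type":"number"}},"required":["motion"]}

```bash
ls; mkdir -p pics; python3 - <<'E'
from plant import monitor, eyes
import cv2, numpy as np
print(monitor.read_state())
for n in ["scene","side","wrist"]:
    im=eyes.read_camera(n); cv2.imwrite(f"pics/{n}0.png",im[:,:,::-1])
    m=eyes.camera_model(n); print(n,{k:np.round(v,4).tolist() if not isinstance(v,str) else v for k,v in m.items()})
E
```

```text
pics
{'t': 0.0, 'q': array([ 1.12658124e+00,  1.31127933e-01,  1.48929221e+00,  3.58249508e-06,
        1.52296977e+00, -8.53551541e-02]), 'dq': array([ 6.79533299e-04,  9.84217355e-05,  5.67918853e-04, -1.67082688e-04,
        4.07486753e-04, -5.92606165e-04]), 'joint_torque': array([-7.06784067e-04, -5.59851944e+01, -4.91751087e+01,  7.62934657e-02,
        3.60447506e-02, -2.33657829e-04]), 'tool_pos': array([0.21043367, 0.56128556, 0.21760018]), 'orientation': array([-5.60591529e-01, -3.09068882e+00,  2.72285964e-03]), 'force': array([-0.40351301,  0.08755671, -0.27172327]), 'wrist_torque': array([-0.01241041,  0.05085427,  0.04770383]), 'opening': 0.09304627016858043}
scene {'mtx': [[479.9868, 0.0, 322.1437], [0.0, 479.9868, 204.6083], [0.0, 0.0, 1.0]], 'cam_to_world': [[-0.8088, 0.4386, -0.3919, 0.9954], [0.5881, 0.5983, -0.5441, 0.541], [-0.0042, -0.6706, -0.7418, 0.976], [0.0, 0.0, 0.0, 1.0]]}
side {'mtx': [[385.8937, 0.0, 317.6066], [0.0, 385.8937, 203.6194], [0.0, 0.0, 1.0]], 'cam_to_world': [[0.9518, -0.1926, 0.2389, 0.2992], [-0.3066, -0.6281, 0.7152, -0.7145], [0.0123, -0.7539, -0.6569, 0.6672], [0.0, 0.0, 0.0, 1.0]]}
wrist {'mtx': [[327.6652, 0.0, 322.5229], [0.0, 327.6652, 195.3922], [0.0, 0.0, 1.0]], 'mount': [[0.0004, -0.9587, -0.2844, 0.0789], [1.0, 0.0004, 0.0003, 0.0005], [-0.0002, -0.2844, 0.9587, -0.166], [0.0, 0.0, 0.0, 1.0]]}
```

View pics/scene0.png

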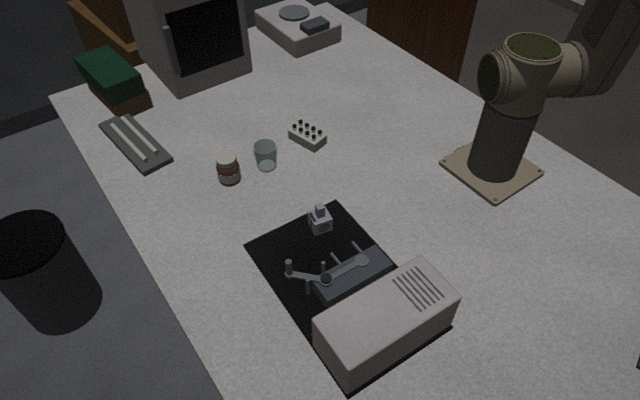

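View pics/side0.png

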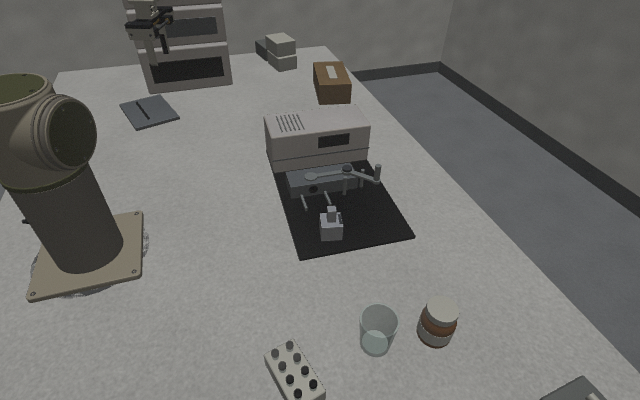

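View pics/wrist0.png

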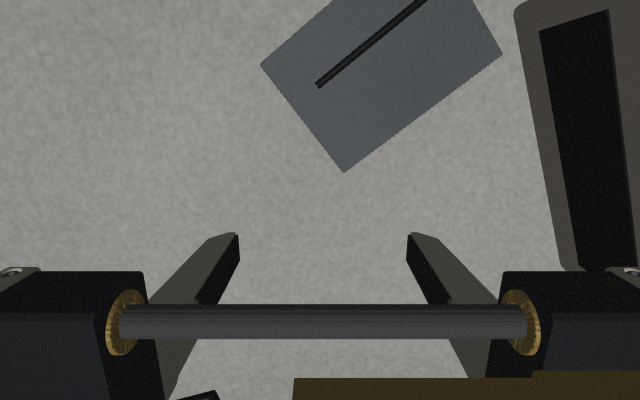

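```bash
python3 - <<'E'
import cv2
a=cv2.imread("pics/scene0.png"); b=cv2.imread("pics/side0.png")
cv2.imwrite("pics/sceneC.png",cv2.resize(a[190:350,230:430],None,fx=4,fy=3.75,interpolation=cv2.INTER_CUBIC)[:600])
cv2.imwrite("pics/sideC.png",cv2.resize(b[110:260,255:455],None,fx=4,fy=4,interpolation=cv2.INTER_CUBIC))
E
```

```text
(no output)
```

View pics/sceneC.png

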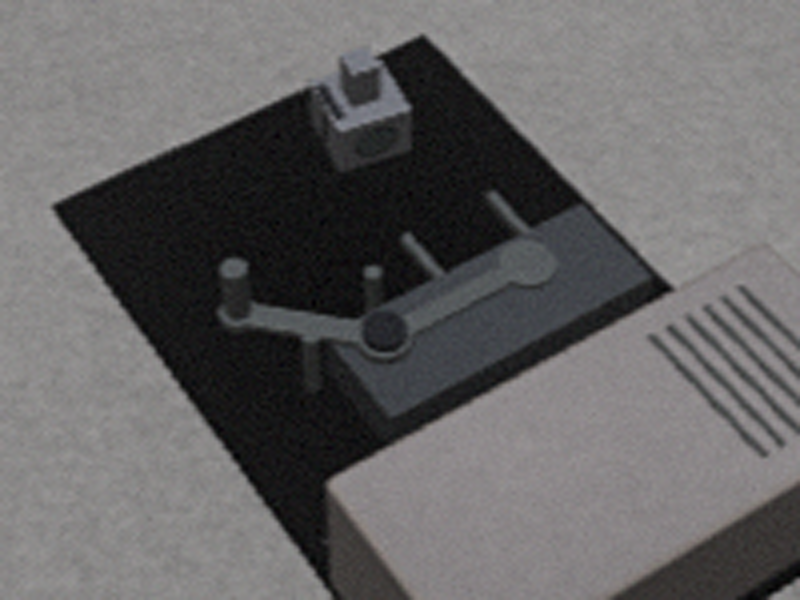

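View pics/sideC.png

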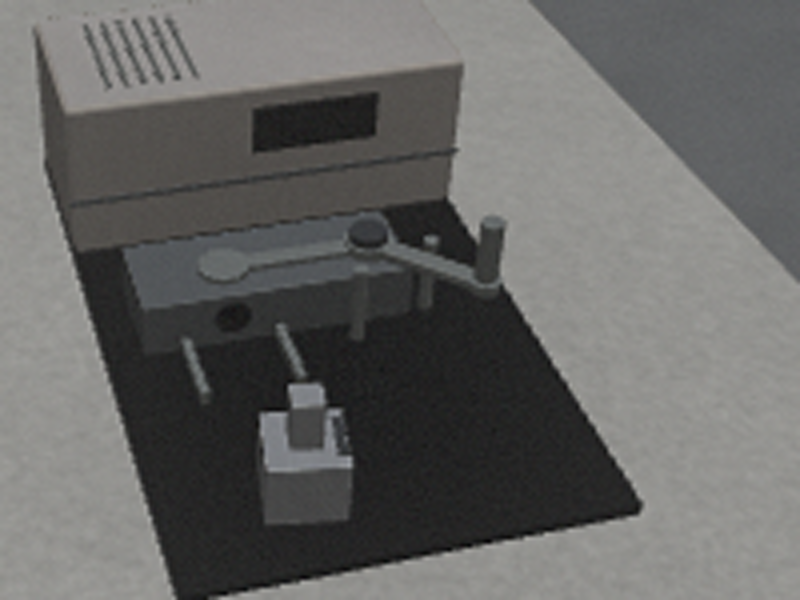

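```bash
cat > h.py <<'E'
import numpy as np, cv2
from scipy.optimize import least_squares
from scipy.spatial.transform import Rotation as R
from plant import monitor, eyes
CM={n:eyes.camera_model(n) for n in ["scene","side","wrist"]}
def T_tool(s):
    T=np.eye(4); T[:3,:3]=R.from_rotvec(s["orientation"]).as_matrix(); T[:3,3]=s["tool_pos"]; return T
def c2w(n,s=None):
    return CM[n]["cam_to_world"] if n!="wrist" else T_tool(s)@CM[n]["mount"]
def proj(P,n,s=None):
    M=np.linalg.inv(c2w(n,s)); p=np.atleast_2d(P)@M[:3,:3].T+M[:3,3]
    p=p@CM[n]["mtx"].T; return p[:,:2]/p[:,2:]
def ray(px,z,n,s=None):
    M=c2w(n,s); d=M[:3,:3]@np.linalg.inv(CM[n]["mtx"])@np.array([px[0],px[1],1.]); o=M[:3,3]
    return o+d*(z-o[2])/d[2]
def place(p,pts):
    c,s=np.cos(p[2]),np.sin(p[2]); pts=np.asarray(pts,float)/1000
    return np.c_[p[0]+c*pts[:,0]-s*pts[:,1],p[1]+s*pts[:,0]+c*pts[:,1],pts[:,2]+(p[3] if len(p)>3 else 0)]
def fit(obs,p0,z=0,s=None):
    # obs: list (cam, xyz mm, px)
    def f(p):
        return np.concatenate([(proj(place(np.r_[p,z],[o[1]]),o[0],s)[0]-o[2]) for o in obs])
    r=least_squares(f,p0,loss="soft_l1",f_scale=1.0); return r.x,r.fun.reshape(-1,2)
E
python3 - <<'E'
from h import *
sc=lambda x,y:np.array([230+x/4,190+y/3.75]); sd=lambda x,y:np.array([255+x/4,110+y/4])
o=[("side",(-85,-180,10),sd(178,598)),("side",(200,-180,10),sd(641,507)),("side",(-60,25,50),sd(143,308)),("side",(-60,95,50),sd(123,250)),
("side",(160,-10,105),sd(493,222)),("side",(0,25,32),sd(233,317)),("side",(82,12,66),sd(361,268)),("side",(137,31,66),sd(432,241)),
("scene",(-85,-180,10),sc(424,36)),("scene",(200,-180,10),sc(54,206)),("scene",(-60,25,50),sc(585,205)),("scene",(-60,95,50),sc(655,280)),("scene",(125,95,50),sc(388,418)),("scene",(160,-10,105),sc(234,266)),("scene",(82,12,66),sc(374,270))]
p,r=fit(o,[0.5,0,0.]); print("reader",p,np.degrees(p[2])); print(np.round(r,1).tolist())
for c in ("scene","side"):
    q,r=fit([x for x in o if x[0]==c],p); print(c,q)
# block
b=[("side",(-10,10,80),sd(288,386)),("side",(-25,-25,45),sd(262,466)),("side",(25,-25,45),sd(352,460)),("side",(-25,-25,0),sd(265,522)),("side",(25,-25,0),sd(350,518)),
("scene",(25,25,45),sc(343,133)),("scene",(-25,25,45),sc(411,104)),("scene",(25,-25,45),sc(312,90)),("scene",(25,25,0),sc(346,172)),("scene",(-25,25,0),sc(408,150))]
p0=place(np.r_[p,0],[(0,-115,0)])[0]
q,r=fit(b,[p0[0],p0[1],p[2]],0.010); print("block",q,np.degrees(q[2]),np.degrees(q[2]-p[2])); print(np.round(r,1).tolist())
c,s_=np.cos(p[2]),np.sin(p[2]); d=(q[:2]-p[:2])*1000; print("block in reader",c*d[0]+s_*d[1],-s_*d[0]+c*d[1])
print("radii",np.hypot(*p[:2]),np.hypot(*q[:2]), place(np.r_[p,0],[(160,-10,105),(90,-34,105)]))
st=monitor.read_state(); print(R.from_rotvec(st["orientation"]).as_matrix().round(3))
E
```

```text
reader [ 0.53585267  0.01245395 -0.0558359 ] -3.199161334353269
[[-0.9, -1.4], [0.5, -0.9], [-0.3, -0.3], [-0.6, -1.6], [0.1, -0.5], [-0.1, -0.6], [-0.1, -0.3], [-0.2, -0.7], [0.2, -1.0], [-0.8, -1.2], [-1.0, -1.1], [-0.4, -1.1], [0.2, -0.2], [-0.5, 0.1], [-0.4, 0.3]]
scene [ 0.53611709  0.01442572 -0.05869557]
side [ 0.53534324  0.00941284 -0.05205467]
block [ 0.53423614 -0.10782113 -0.17574457] -10.069421951519198 -6.870260617165928
[[-0.9, -1.5], [1.0, 0.8], [0.3, 0.4], [-0.1, 0.6], [-0.3, -0.3], [-0.2, -0.0], [0.8, 1.0], [-0.8, -2.1], [-0.7, 0.8], [1.3, -0.0]]
block in reader 5.0981651594084365 -120.17785871722573
radii 0.5359973736045741 0.5450079325835869 [[ 0.69504525 -0.00645957  0.105     ]
 [ 0.62381498 -0.02651568  0.105     ]]
[[-0.936  0.351 -0.001]
 [ 0.351  0.936 -0.001]
 [ 0.    -0.001 -1.   ]]
```

Request:
send_rows(motion=[[[-0.02, -0.019, -0.004], 5], [[-0.055, -0.053, -0.01], 15], [[-0.092, -0.088, -0.016], 25], [[-0.129, -0.123, -0.02], 36], [[-0.166, -0.158, -0.024], 46], [[-0.203, -0.194, -0.026], 56], [[-0.24, -0.23, -0.028], 67], [[-0.278, -0.265, -0.03], 77], [[-0.315, -0.3, -0.032], 88], [[-0.352, -0.336, -0.032], 98], [[-0.39, -0.371, -0.032], 109], [[-0.427, -0.407, -0.032], 119]], jaw=0.05)

```text
t: 1.65
tool_pos: [0.468, 0.0291, 0.2505]
orientation: [-2.951, -1.077, -0.0]
force: [0.9, 0.2, -0.0]
opening: 0.0501
```

```bash
cat >> h.py <<'E'
def rel(s,pos,yaw):
    """shift/twist in tool axes to TCP pos with tool x yaw (rad)"""
    Rt=R.from_rotvec(s["orientation"]).as_matrix(); y0=np.arctan2(Rt[1,0],Rt[0,0])
    d=Rt.T@(np.asarray(pos)-s["tool_pos"]); tw=-(np.degrees(yaw-y0)); tw=(tw+180)%360-180
    print("t",s["t"],"tcp",s["tool_pos"].round(4),"yaw",np.degrees(y0).round(2),"tilt",Rt[:,2].round(4)); print("shift",d.round(4),"twist",round(tw,2))
E
python3 - <<'E'
from h import *
s=monitor.read_state(); rel(s,[.534,-.108,.25],-.1757); print(s["q"].round(2))
E
```

```text
t 1.65 tcp [0.468  0.0291 0.2505] yaw 40.09 tilt [ 1.e-04  1.e-04 -1.e+00]
shift [-0.0378  0.1474  0.0005] twist 50.16
[-0.05 -0.24  1.79  0.    1.59  0.82]
```

Request:
send_rows(motion=[[[-0.012, 0.045, 0], 10], [[-0.022, 0.085, 0], 20], [[-0.03, 0.118, 0], 30], [[-0.036, 0.14, 0], 40], [[-0.038, 0.147, 0], 50], [[-0.038, 0.147, 0], 50.2]])

```text
t: 2.4
tool_pos: [0.5338, -0.1062, 0.2501]
orientation: [-3.13, 0.267, 0.001]
force: [0.1, -1.6, 0.5]
opening: 0.0503
```

```bash
python3 - <<'E'
from h import *
s=monitor.read_state(); rel(s,[.534,-.108,.25],-.1757); print(np.abs(s["dq"]).max())
im=eyes.read_camera("wrist"); cv2.imwrite("pics/w1.png",im[:,:,::-1]); import pickle; pickle.dump(s,open("s1.pkl","wb"))
E
```

```text
t 2.4 tcp [ 0.5338 -0.1062  0.2501] yaw -9.77 tilt [-9.e-04  3.e-04 -1.e+00]
shift [0.0005 0.0017 0.0001] twist 0.3
0.06472416711009257
```

View pics/w1.png

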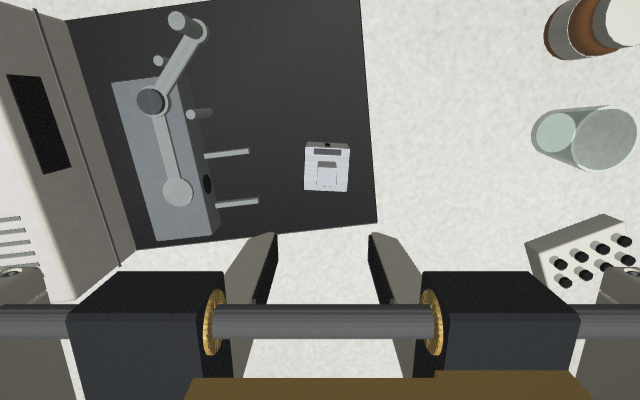

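```bash
python3 - <<'E'
import cv2
a=cv2.imread("pics/w1.png")
cv2.imwrite("pics/w1a.png",cv2.resize(a[130:210,280:390],None,fx=7,fy=7,interpolation=cv2.INTER_CUBIC))
cv2.imwrite("pics/w1b.png",cv2.resize(a[0:250,60:270],None,fx=2.4*1.5,fy=2.4,interpolation=cv2.INTER_CUBIC))
E
```

```text
(no output)
```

View pics/w1a.png

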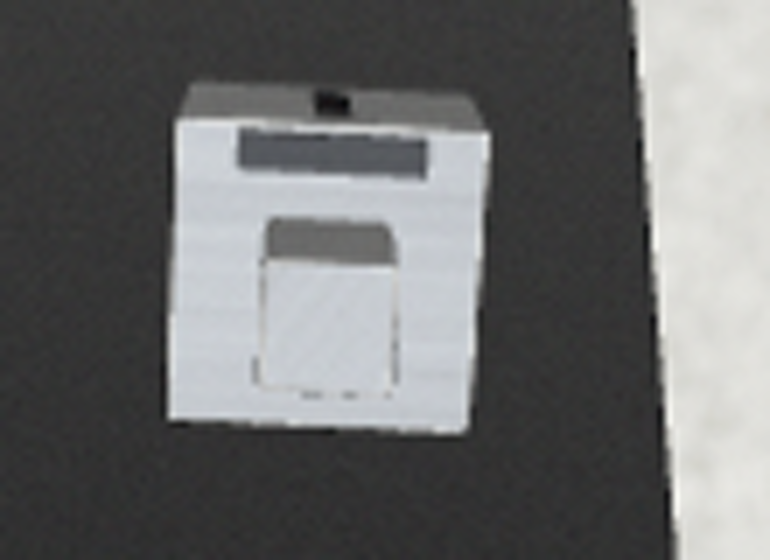

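View pics/w1b.png

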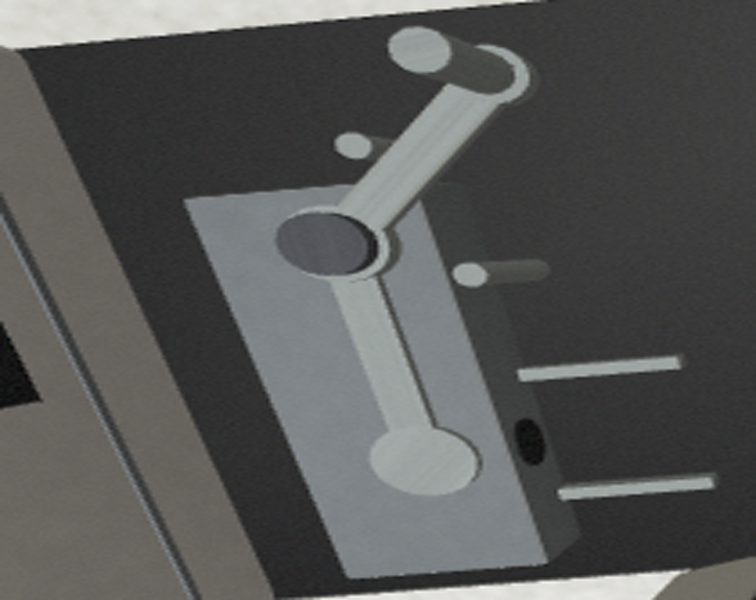

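```bash
cat > m1.py <<'E'
from h import *
import pickle
s=pickle.load(open("s1.pkl","rb"))
c=lambda x,y:np.array([280+(x+.5)/7-.5,130+(y+.5)/7-.5]); w=lambda x,y:np.array([60+(x+.5)/3.6-.5,(y+.5)/2.4-.5])
b=[("wrist",k,c(*v)) for k,v in {(25,25,45):(177,118),(25,-25,45):(490,131),(-25,-25,45):(468,433),(-25,25,45):(168,420),(10,10,80):(262,258),(10,-10,80):(397,265),(-10,-10,80):(398,389),(-10,10,80):(256,385),(25,25,0):(190,82),(25,-25,0):(478,97)}.items()]
q,r=fit(b,[.534,-.108,-.1757],.010,s); print("block",q,np.degrees(q[2])); print(np.round(r,1).tolist())
o=[("wrist",k,w(*v)) for k,v in {(125,95,50):(184,199),(-60,95,50):(347,578),(-60,25,50):(547,564),(-60,25,10):(580,533),(0,25,32):(529,442),(-32,-30,20):(714,482),(-32,25,20):(560,493),(32,-30,20):(682,362),(32,25,20):(520,375),(82,12,66):(470,275),(137,31,66):(353,145),(160,-10,105):(419,50)}.items()]
o.append(("wrist",(-85,-180,10),np.array([376.5,223])))
p,r=fit(o,[.536,.0125,-.056],0,s); print("reader",p,np.degrees(p[2])); print(np.round(r,1).tolist())
E
python3 m1.py
```

```text
block [ 0.5363957  -0.11040866 -0.21766824] -12.471471417152271
[[-0.2, -0.5], [0.4, -0.2], [0.5, 0.3], [-0.3, 0.1], [0.2, -0.1], [0.6, -0.2], [-0.7, 1.2], [0.2, 0.8], [-0.2, -0.4], [-0.8, -0.6]]
reader [ 0.5374293   0.01101931 -0.04988157] -2.858003591395519
[[-1.2, -0.9], [-0.4, 1.0], [0.6, 0.4], [1.1, 1.3], [-0.3, -0.3], [-0.3, -0.0], [-0.2, 0.4], [-0.7, -0.1], [-0.2, -0.1], [-0.1, 0.0], [0.7, -0.1], [0.2, -0.5], [1.2, 0.2]]
```

```bash
python3 - <<'E'
from h import *
s=monitor.read_state(); rel(s,[.5362,-.1102,.060],np.radians(-12.3))
E
```

```text
t 2.45 tcp [ 0.5338 -0.1057  0.2502] yaw -9.59 tilt [-8.e-04  4.e-04 -1.e+00]
shift [0.0033 0.0041 0.1902] twist 2.71
```

Request:
send_rows(motion=[[[0.001, 0.001, 0.03], 1], [[0.002, 0.003, 0.08], 2.7], [[0.0033, 0.004, 0.115], 2.7], [[0.0033, 0.004, 0.13], 2.7], [[0.0033, 0.004, 0.13], 2.7]])

```text
t: 3.08
tool_pos: [0.536, -0.1097, 0.1202]
orientation: [-3.123, 0.337, 0.002]
force: [0.0, 1.1, 0.1]
opening: 0.0494
```

```bash
python3 - <<'E'
from h import *
import pickle
s=monitor.read_state(); rel(s,[.5362,-.1102,.060],np.radians(-12.3))
im=eyes.read_camera("wrist"); cv2.imwrite("pics/w2.png",im[:,:,::-1]); pickle.dump(s,open("s2.pkl","wb"))
a=im[:,:,::-1]
cv2.imwrite("pics/w2a.png",cv2.resize(a[110:310,200:460],None,fx=3,fy=3,interpolation=cv2.INTER_CUBIC))
E
```

```text
t 3.075 tcp [ 0.536  -0.1097  0.1202] yaw -12.33 tilt [-1.5e-03  5.0e-04 -1.0e+00]
shift [0.0004 0.0005 0.0602] twist -0.03
```

View pics/w2a.png

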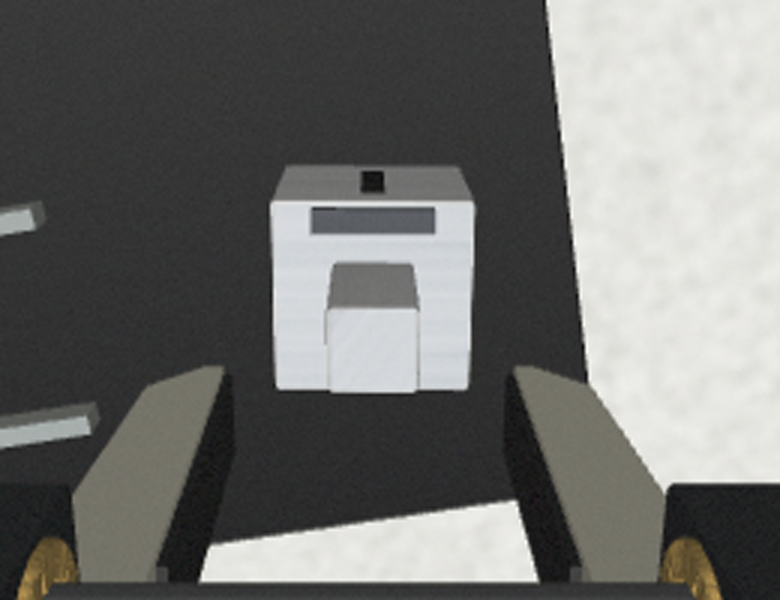

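```bash
python3 - <<'E'
from h import *
import pickle
s=pickle.load(open("s2.pkl","rb"))
c=lambda x,y:np.array([200+(x+.5)/3-.5,110+(y+.5)/3-.5])
b=[("wrist",k,c(*v)) for k,v in {(25,25,45):(271,201),(25,-25,45):(475,201),(-25,-25,45):(468,389),(-25,25,45):(276,389),(10,10,80):(328,308),(10,-10,80):(419,308),(-10,-10,80):(416,391),(-10,10,80):(328,391),(25,25,0):(287,166),(25,-25,0):(462,166)}.items()]
q,r=fit(b,[.534,-.108,-.2],.010,s); print("block",q,np.degrees(q[2])); print(np.round(r,1).tolist())
E
```

```text
block [ 0.53628998 -0.1103717  -0.22092003] -12.657785157040925
[[-0.4, -0.6], [0.8, -0.2], [0.6, 0.8], [-0.6, 0.4], [-0.5, -0.4], [0.7, -0.2], [1.1, 1.1], [-0.3, 0.9], [-0.7, -0.9], [-0.5, -0.5]]
```

Request:
send_rows(motion=[[[0.0005, 0.0005, 0.02], 0.3], [[0.0005, 0.0005, 0.045], 0.3], [[0.0005, 0.0005, 0.058], 0.3], [[0.0005, 0.0005, 0.06], 0.3], [[0.0005, 0.0005, 0.06], 0.3]])

```text
t: 3.75
tool_pos: [0.5374, -0.111, 0.0612]
orientation: [3.122, -0.349, 0.001]
force: [-0.8, -0.8, 0.3]
opening: 0.05
```

Request:
send_rows(motion=[[[0, 0, 0], 0], [[0, 0, 0], 0], [[0, 0, 0], 0], [[0, 0, 0], 0]], jaw=0.0, squeeze=30)

```text
t: 4.25
tool_pos: [0.5371, -0.1109, 0.0609]
orientation: [3.122, -0.349, 0.001]
force: [-0.6, 0.4, 1.6]
opening: 0.0197
```

```bash
python3 - <<'E'
from h import *
s=monitor.read_state(); rel(s,[.5374,.0,.08],np.radians(87.1)); print(s["opening"],s["force"],s["q"].round(2))
E
```

```text
t 4.25 tcp [ 0.5371 -0.1109  0.0609] yaw -12.75 tilt [ 4.e-04 -1.e-04 -1.e+00]
shift [-0.0242 -0.1082 -0.0191] twist -99.85
0.01973727246225672 [-0.62658197  0.38771881  1.55584715] [-0.3   0.13  1.79 -0.    1.22  1.5 ]
```

Request:
send_rows(motion=[[[0, 0, -0.012], 0], [[0, 0, -0.025], -5], [[-0.001, -0.005, -0.026], -15], [[-0.004, -0.015, -0.026], -25], [[-0.007, -0.027, -0.026], -35], [[-0.01, -0.04, -0.026], -45], [[-0.013, -0.053, -0.026], -55], [[-0.016, -0.064, -0.026], -65], [[-0.018, -0.073, -0.026], -75], [[-0.02, -0.08, -0.026], -85], [[-0.02, -0.08, -0.026], -95], [[-0.02, -0.08, -0.026], -99.8]])

```text
t: 5.75
tool_pos: [0.535, -0.0282, 0.0871]
orientation: [-2.273, -2.168, 0.0]
force: [-1.0, 0.1, -2.0]
opening: 0.0195
```

Request:
send_rows(motion=[[[0, 0, 0], 0], [[0, 0, 0], 0]])

```text
t: 6.0
tool_pos: [0.5351, -0.0284, 0.0868]
orientation: [2.28, 2.161, 0.0]
force: [-0.1, -0.6, -2.9]
opening: 0.0199
```

```bash
python3 - <<'E'
from h import *
import pickle
s=monitor.read_state(); rel(s,[.5354,-.029,.086],np.radians(87.1)); print(s["opening"],s["force"],s["q"].round(2))
im=eyes.read_camera("wrist"); cv2.imwrite("pics/w3.png",im[:,:,::-1]); pickle.dump(s,open("s3.pkl","wb"))
E
```

```text
t 6.0 tcp [ 0.5351 -0.0284  0.0868] yaw 86.93 tilt [ 0.  0. -1.]
shift [-0.0006  0.0003  0.0008] twist -0.17
0.019884142516898913 [-0.05137592 -0.57379421 -2.94317765] [-0.15  0.06  1.81  0.    1.27 -0.1 ]
```

View pics/w3.png

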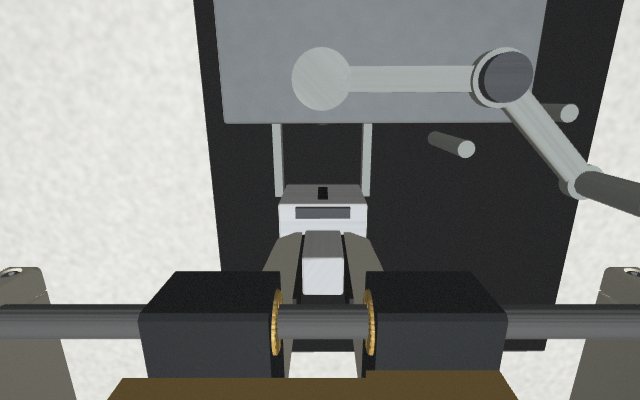

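```bash
python3 - <<'E'
import cv2
a=cv2.imread("pics/w3.png")
cv2.imwrite("pics/w3a.png",cv2.resize(a[110:310,210:410],None,fx=4,fy=3,interpolation=cv2.INTER_CUBIC))
cv2.imwrite("pics/w3b.png",cv2.resize(a[0:220,200:620],None,fx=1.9,fy=2.7,interpolation=cv2.INTER_CUBIC))
E
```

```text
(no output)
```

View pics/w3a.png

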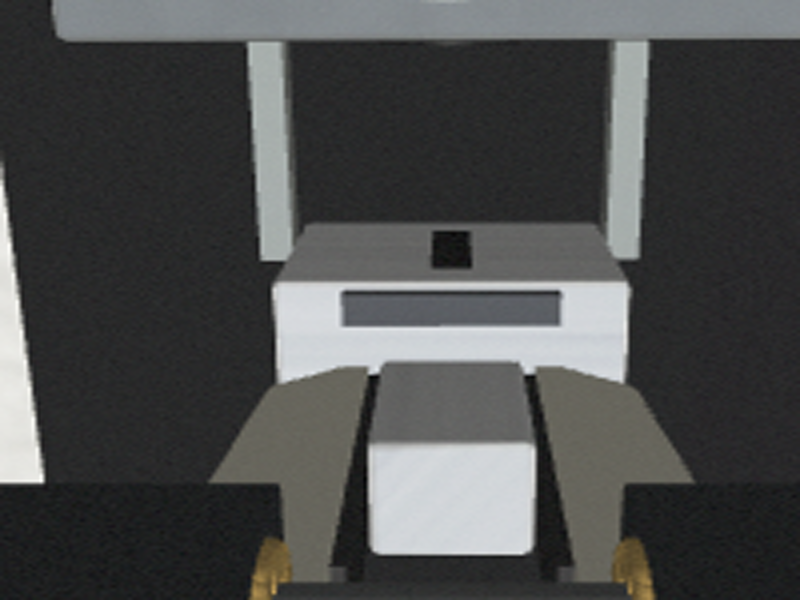

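View pics/w3b.png

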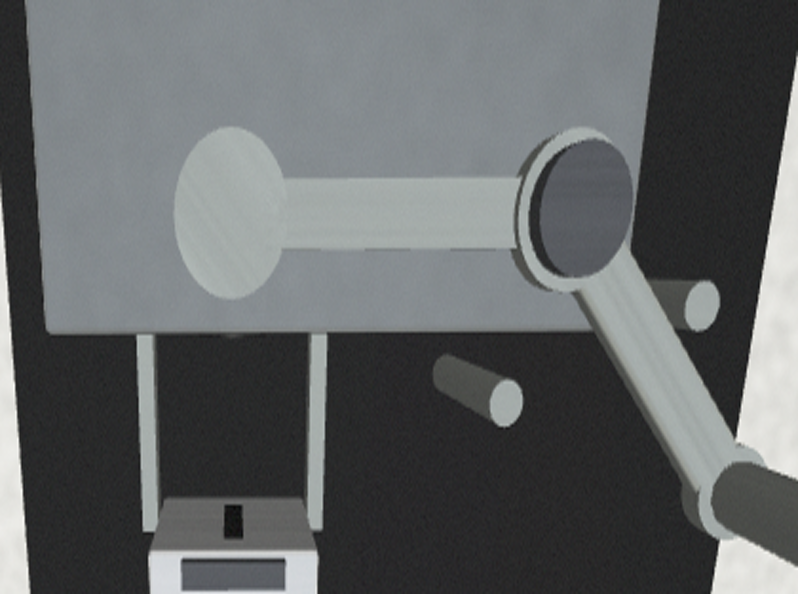

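```bash
python3 - <<'E'
from h import *
import pickle
s=pickle.load(open("s3.pkl","rb"))
a=lambda x,y:np.array([210+(x+.5)/4-.5,110+(y+.5)/3-.5]); w=lambda x,y:np.array([200+(x+.5)/1.9-.5,(y+.5)/2.7-.5])
b=[("wrist",k,a(*v)) for k,v in {(25,25,45):(273,283),(25,-25,45):(629,284),(25,25,0):(305,222),(25,-25,0):(597,223),(10,10,80):(370,443),(10,-10,80):(533,443),(-10,10,80):(371,554),(-10,-10,80):(533,553)}.items()]
for z in (.035,.0365,.038):
    q,r=fit(b,[.535,-.03,np.radians(87)],z,s); print("block",q,np.degrees(q[2])); print(np.round(r,1).tolist())
o=[("wrist",k,a(*v)) for k,v in {(-60,25,50):(56,39),(-35,-30,20):(261,260),(35,-30,20):(640,259)}.items()]+[("wrist",k,w(*v)) for k,v in {(82,12,66):(507,402),(137,31,66):(703,305)}.items()]
p,r=fit(o,[.536,.0125,-.056],0,s); print("reader",p,np.degrees(p[2])); print(np.round(r,1).tolist())
print(place(np.r_[p,0],[(0,-8,0),(0,0,0)]))
E
```

```text
block [ 0.53546603 -0.0298621   1.51677801] 86.90497826934619
[[-0.5, -0.4], [0.7, -0.7], [0.1, -0.3], [0.0, -0.6], [-1.1, 0.1], [1.2, 0.2], [-0.6, 0.7], [0.4, 1.1]]
block [ 0.53550377 -0.02919496  1.51694644] 86.91462900367827
[[-0.9, -0.7], [1.1, -1.1], [-0.2, -0.7], [0.3, -1.0], [-1.4, 0.4], [1.4, 0.4], [-0.8, 1.3], [0.6, 1.6]]
block [ 0.53554271 -0.02851948  1.51719269] 86.92873771762287
[[-1.3, -1.1], [1.5, -1.4], [-0.4, -1.1], [0.5, -1.4], [-1.6, 0.6], [1.7, 0.5], [-1.0, 1.9], [0.8, 2.2]]
reader [ 0.5377608   0.01172729 -0.05123563] -2.9355853792511835
[[-0.2, 0.4], [0.5, -0.4], [0.2, -0.3], [-0.3, -0.7], [0.0, 0.7]]
[[0.5373511  0.00373779 0.        ]
 [0.5377608  0.01172729 0.        ]]
```

Request:
send_rows(motion=[[[0.006, 0, 0], -0.1], [[0.016, 0, 0], -0.1], [[0.025, 0, 0.0], -0.1], [[0.03, 0, 0.0], -0.1], [[0.031, 0, 0.008], -0.1], [[0.031, 0, 0.018], -0.1], [[0.031, 0, 0.023], -0.1], [[0.031, 0, 0.025], -0.1], [[0.031, 0, 0.0255], -0.1], [[0.031, 0, 0.026], -0.1], [[0.031, 0, 0.026], -0.1]])

```text
t: 7.42
tool_pos: [0.537, 0.0025, 0.0609]
orientation: [2.276, 2.165, 0.001]
force: [1.3, -0.6, -2.7]
opening: 0.02
```

```bash
python3 - <<'E'
from h import *
import pickle
s=monitor.read_state(); rel(s,[.5377,.0115,.061],np.radians(87.1)); print(s["opening"],s["force"],s["wrist_torque"])
im=eyes.read_camera("wrist"); cv2.imwrite("pics/w4.png",im[:,:,::-1]); pickle.dump(s,open("s4.pkl","wb"))
a=im[:,:,::-1]
cv2.imwrite("pics/w4a.png",cv2.resize(a[110:310,210:410],None,fx=4,fy=3,interpolation=cv2.INTER_CUBIC))
E
```

```text
t 7.425 tcp [0.537  0.0025 0.0609] yaw 87.14 tilt [ 6.e-04 -1.e-04 -1.e+00]
shift [ 0.009   0.0002 -0.0001] twist 0.04
0.01998309674340839 [ 1.26956396 -0.60037265 -2.69756826] [-0.07676495  0.03126756  0.02512101]
```

View pics/w4a.png

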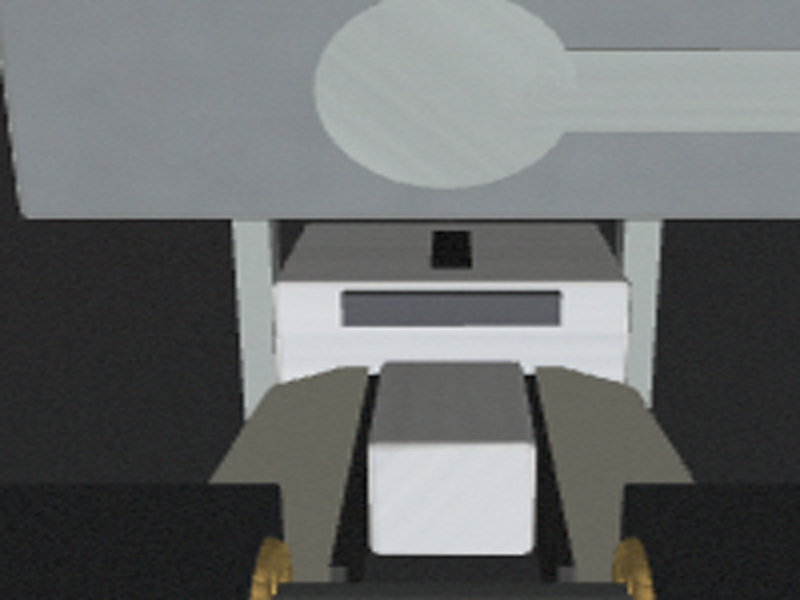

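Request:
send_rows(motion=[[[0.001, 0, 0.0005], 0], [[0.003, 0, 0.001], 0], [[0.005, 0, 0.001], 0], [[0.006, 0, 0.001], 0], [[0.006, 0, 0.001], 0]])

```text
t: 8.1
tool_pos: [0.5385, 0.0082, 0.0609]
orientation: [2.274, 2.164, 0.003]
force: [2.1, -3.7, 5.7]
opening: 0.0196
```

```bash
python3 - <<'E'
from h import *
s=monitor.read_state(); rel(s,[.5377,.0115,.061],np.radians(87.1)); print(s["opening"],s["force"],s["wrist_torque"])
E
```

```text
t 8.1 tcp [0.5385 0.0082 0.0609] yaw 87.15 tilt [ 3.e-03 -8.e-04 -1.e+00]
shift [ 0.0033 -0.0009 -0.0001] twist 0.05
0.01961222111657293 [ 2.07714315 -3.7492367   5.71326301] [-0.75460021 -0.14135998  0.03112346]
```

Request:
send_rows(motion=[[[0.001, 0, -0.0003], 0], [[0.002, 0, -0.0003], 0], [[0.003, 0, -0.0003], 0], [[0.003, 0, -0.0003], 0]])

```text
t: 8.6
tool_pos: [0.5382, 0.0113, 0.0609]
orientation: [2.275, 2.164, 0.002]
force: [2.1, -4.1, 7.3]
opening: 0.0199
```

```bash
python3 - <<'E'
from h import *
s=monitor.read_state(); rel(s,[.5377,.0115,.061],np.radians(87.1)); print(s["opening"],s["force"],s["wrist_torque"])
E
```

```text
t 8.6 tcp [0.5382 0.0113 0.0609] yaw 87.15 tilt [ 2.2e-03 -7.0e-04 -1.0e+00]
shift [ 0.0002 -0.0005 -0.0001] twist 0.05
0.01992020409640671 [ 2.08607566 -4.13899936  7.29885943] [-0.79716074 -0.11381482  0.05400072]
```

Request:
send_rows(motion=[[[0.0005, 0, -0.0003], 0], [[0.001, 0, -0.0003], 0], [[0.0015, 0, -0.0003], 0], [[0.0015, 0, -0.0003], 0]])

```text
t: 9.1
tool_pos: [0.5379, 0.0127, 0.0609]
orientation: [2.275, 2.164, 0.001]
force: [0.8, -4.4, 6.0]
opening: 0.0197
```

```bash
python3 - <<'E'
from h import *
import pickle
s=monitor.read_state(); rel(s,[.5377,.0115,.061],np.radians(87.1)); print(s["opening"],s["force"],s["wrist_torque"])
im=eyes.read_camera("wrist"); cv2.imwrite("pics/w5.png",im[:,:,::-1]); pickle.dump(s,open("s4.pkl","wb"))
a=im[:,:,::-1]
cv2.imwrite("pics/w5a.png",cv2.resize(a[110:310,210:410],None,fx=4,fy=3,interpolation=cv2.INTER_CUBIC))
E
```

```text
t 9.1 tcp [0.5379 0.0127 0.0609] yaw 87.14 tilt [ 1.4e-03 -7.0e-04 -1.0e+00]
shift [-0.0012 -0.0002 -0.0001] twist 0.04
0.01972126859246181 [ 0.84509507 -4.43982502  6.02178772] [-0.9862906  -0.1886773   0.04392524]
```

View pics/w5a.png

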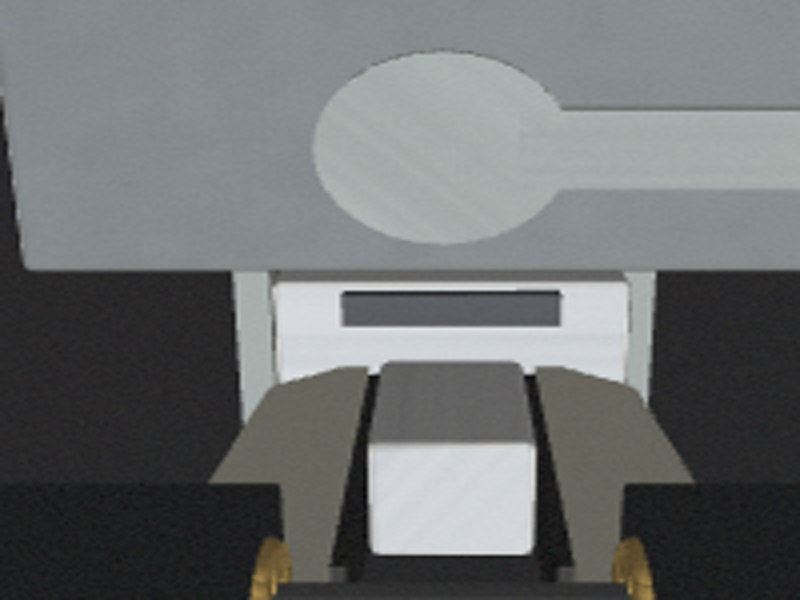

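Request:
send_rows(motion=[[[0.0005, 0, 0], 0], [[0.001, 0, 0], 0], [[0.0015, 0, 0], 0], [[0.0015, 0, 0], 0]])

```text
t: 9.65
tool_pos: [0.5379, 0.0128, 0.061]
orientation: [2.274, 2.163, -0.002]
force: [-0.0, -11.7, 7.8]
opening: 0.0199
```

```bash
cat > st.py <<'E'
from h import *
s=monitor.read_state(); rel(s,[.5377,.0115,.061],np.radians(87.1)); print(s["opening"],s["force"],s["wrist_torque"])
E
python3 st.py
```

```text
t 9.65 tcp [0.5379 0.0128 0.061 ] yaw 87.12 tilt [ 0.0012 -0.0028 -1.    ]
shift [-0.0013 -0.0001 -0.    ] twist 0.02
0.019948186521224535 [-9.07360423e-03 -1.16501827e+01  7.84168633e+00] [-1.98903627 -0.02707668 -0.0364474 ]
```

Request:
send_rows(motion=[[[0, 0, -0.0004], 0], [[-0.0004, 0, -0.0008], 0], [[-0.0006, 0, -0.0008], 0]])

```text
t: 10.02
tool_pos: [0.5378, 0.0128, 0.061]
orientation: [2.275, 2.163, -0.001]
force: [4.2, -7.5, -0.0]
opening: 0.0197
```

Request:
send_rows(motion=[[[0, 0, 0], 0], [[0, 0, 0], 0], [[0, 0, 0], 0]], jaw=0.05)

```text
t: 10.4
tool_pos: [0.5367, 0.0144, 0.0606]
orientation: [-2.275, -2.165, 0.001]
force: [-1.0, 0.2, 0.3]
opening: 0.0449
```

```bash
python3 st.py
```

```text
t 10.4 tcp [0.5367 0.0144 0.0606] yaw 87.16 tilt [-1.1e-03  5.0e-04 -1.0e+00]
shift [-0.0029  0.0011 -0.0004] twist 0.06
0.0449011339010031 [-0.99651231  0.16157588  0.33929429] [-0.0575516   0.06705582 -0.0097484 ]
```

Request:
send_rows(motion=[[[0, 0, -0.01], 0], [[0, 0, -0.035], 0], [[0, 0, -0.06], 0], [[-0.02, 0, -0.07], 0], [[-0.04, 0, -0.075], 0], [[-0.06, 0, -0.075], 0], [[-0.06, 0, -0.075], 0]])

```text
t: 11.28
tool_pos: [0.5335, -0.048, 0.135]
orientation: [-2.278, -2.161, 0.002]
force: [-0.7, -0.4, 0.3]
opening: 0.05
```

```bash
python3 st.py; python3 - <<'E'
from h import *
import pickle
s=monitor.read_state()
im=eyes.read_camera("wrist")[:,:,::-1]; cv2.imwrite("pics/w6.png",im); pickle.dump(s,open("s6.pkl","wb"))
cv2.imwrite("pics/w6a.png",cv2.resize(im[60:240,230:420],None,fx=4,fy=3.3,interpolation=cv2.INTER_CUBIC))
im=eyes.read_camera("side")[:,:,::-1]; cv2.imwrite("pics/sd6.png",cv2.resize(im[120:240,270:400],None,fx=6,fy=5,interpolation=cv2.INTER_CUBIC))
E
```

```text
t 11.275 tcp [ 0.5335 -0.048   0.135 ] yaw 86.98 tilt [-0.0017  0.     -1.    ]
shift [0.0596 0.0012 0.074 ] twist -0.12
0.049971532037205 [-0.70962919 -0.43914549  0.34608504] [-0.02203683  0.06602158  0.01467021]
```

View pics/w6a.png

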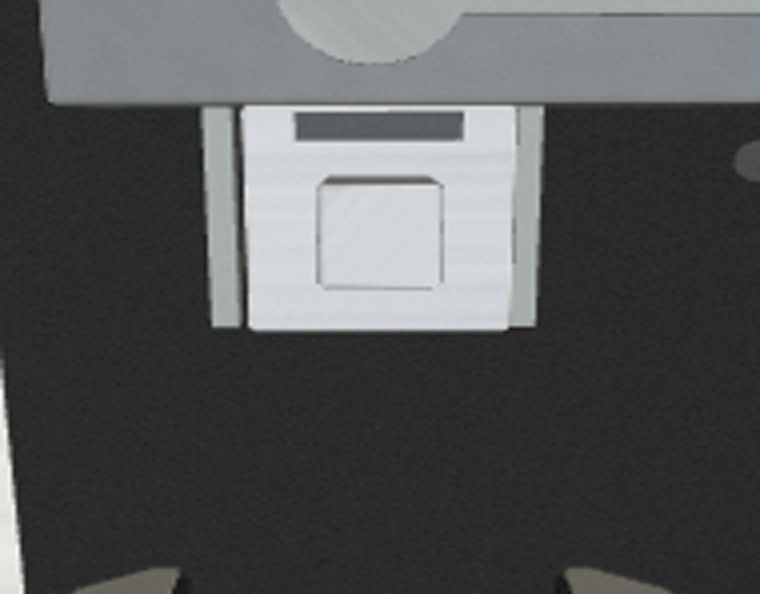

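View pics/sd6.png

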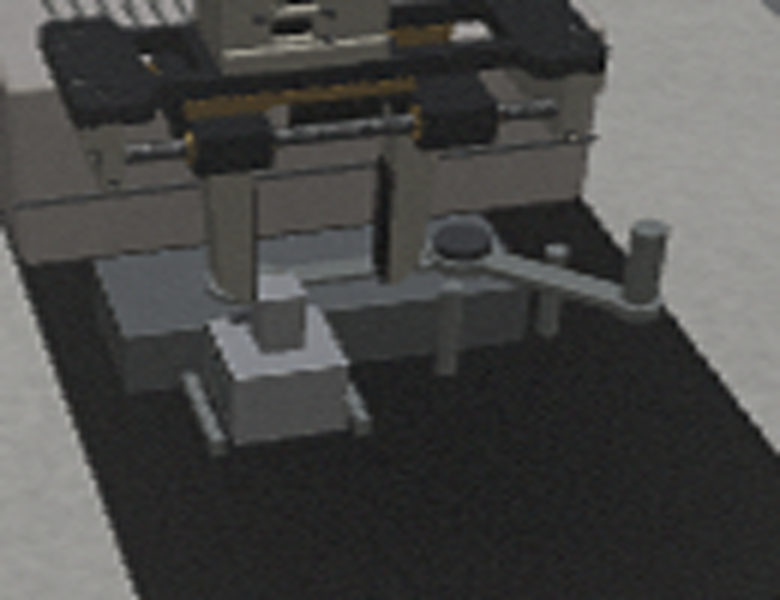

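```bash
python3 - <<'E'
from h import *
import pickle
s=pickle.load(open("s6.pkl","rb"))
a=lambda x,y:np.array([230+(x+.5)/4-.5,60+(y+.5)/3.3-.5])
b=[("wrist",k,a(*v)) for k,v in {(25,25,45):(241,107),(25,-25,45):(517,107),(-25,25,45):(249,330),(-25,-25,45):(509,330),(10,10,80):(319,184),(10,-10,80):(441,184),(-10,10,80):(319,289),(-10,-10,80):(441,289)}.items()]
q,r=fit(b,[.538,.01,np.radians(87)],.01,s); print("block",q,np.degrees(q[2])); print(np.round(r,1).tolist())
o=[("wrist",k,a(*v)) for k,v in {(-60,25,50):(49,103),(-35,-30,20):(213,326),(35,-30,20):(536,326)}.items()]
p,r=fit(o,[.536,.0125,-.056],0,s); print("reader",p,np.degrees(p[2])); print(np.round(r,1).tolist())
for pp in (p,[.5377,.0115,-.0510]):
  c,sn=np.cos(pp[2]),np.sin(pp[2]); d=(q[:2]-pp[:2])*1000; print("block in reader",c*d[0]+sn*d[1],-sn*d[0]+c*d[1],np.degrees(q[2]-pp[2]))
E
```

```text
block [0.53838028 0.01111846 1.51944833] 87.05797625885128
[[-0.4, -0.7], [0.5, -0.7], [-0.5, 0.9], [0.4, 0.8], [-0.7, -0.0], [0.7, -0.1], [-0.3, 0.1], [0.3, 0.1]]
reader [ 0.53788482  0.01145757 -0.05574314] -3.1938464847868
[[-0.3, -0.1], [0.1, -0.1], [0.2, 0.2]]
block in reader 0.5135851845417188 -0.3109711593027092 90.25182274363807
block in reader 0.698842412427911 -0.3463613272444229 89.98006101401847
```

Request:
send_rows(motion=[[[0, 0.001, 0.03], 0], [[0, 0.001, 0.065], 0], [[0, 0.001, 0.09], 0], [[0.002, 0.001, 0.103], 0], [[0.008, 0.001, 0.105], 0], [[0.015, 0.001, 0.105], 0], [[0.02, 0.001, 0.105], 0], [[0.022, 0.001, 0.105], 0], [[0.022, 0.001, 0.105], 0]], jaw=0.0)

```text
t: 12.5
tool_pos: [0.5367, -0.0239, 0.0315]
orientation: [2.275, 2.165, 0.001]
force: [-0.5, 0.1, -0.2]
opening: 0.0007
```

```bash
python3 st.py
```

```text
t 12.5 tcp [ 0.5367 -0.0239  0.0315] yaw 87.16 tilt [ 7.e-04 -2.e-04 -1.e+00]
shift [ 0.0354 -0.0007 -0.0295] twist 0.06
0.0006525122895754999 [-0.53007796  0.07539078 -0.19427794] [-0.07508403  0.05022992  0.00335971]
```

Request:
send_rows(motion=[[[0.001, 0, 0], 0], [[0.002, 0, 0], 0], [[0.003, 0, 0], 0], [[0.0035, 0, 0], 0], [[0.0035, 0, 0], 0]])

```text
t: 13.12
tool_pos: [0.5366, -0.023, 0.0312]
orientation: [2.275, 2.163, -0.004]
force: [-1.0, -11.9, 2.5]
opening: 0.0005
```

```bash
python3 st.py
```

```text
t 13.125 tcp [ 0.5366 -0.023   0.0312] yaw 87.11 tilt [-1.0e-04 -3.5e-03 -1.0e+00]
shift [ 0.0344 -0.0006 -0.0299] twist 0.01
0.00048762765983280295 [ -0.95272787 -11.8814468    2.48304524] [-2.01872934  0.29389603  0.00778376]
```

Request:
send_rows(motion=[[[-0.01, 0, 0], 0], [[-0.03, 0, -0.008], 0], [[-0.035, 0, -0.045], 0], [[-0.035, 0.0, -0.09], 0], [[-0.03, 0.02, -0.115], -5], [[-0.015, 0.06, -0.119], -15], [[0.0, 0.1, -0.119], -25], [[0.015, 0.135, -0.119], -35], [[0.022, 0.155, -0.119], -43], [[0.024, 0.159, -0.119], -45], [[0.024, 0.159, -0.119], -45]], jaw=0.055)

```text
t: 14.5
tool_pos: [0.6962, -0.0052, 0.15]
orientation: [-1.278, -2.87, 0.0]
force: [-0.4, -0.8, -0.0]
opening: 0.0549
```

```bash
python3 - <<'E'
from h import *
import pickle
s=monitor.read_state(); rel(s,[.697,-.0067,.15],np.radians(132)); print(s["opening"],s["force"],s["q"].round(2))
im=eyes.read_camera("wrist")[:,:,::-1]; cv2.imwrite("pics/w7.png",im); pickle.dump(s,open("s7.pkl","wb"))
E
```

```text
t 14.5 tcp [ 0.6962 -0.0052  0.15  ] yaw 132.0 tilt [-5.e-04 -0.e+00 -1.e+00]
shift [-0.0016 -0.0004  0.    ] twist 0.0
0.054911217756259414 [-0.40699864 -0.78640922 -0.00877964] [-0.08  0.43  1.26 -0.    1.45 -0.81]
```

View pics/w7.png

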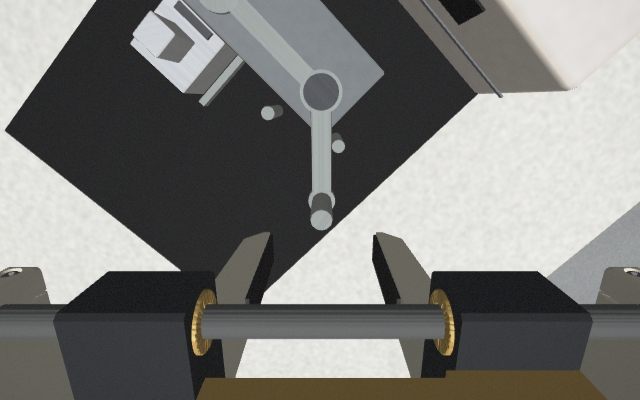

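```bash
python3 - <<'E'
from h import *
import pickle
s=pickle.load(open("s7.pkl","rb"))
P=ray((321,219),.105,"wrist",s); print(P, ray((321,92),.066,"wrist",s))
rel(monitor.read_state(),[P[0],P[1],.070],np.radians(132))
E
```

```text
[ 0.69609849 -0.00575987  0.105     ] [0.63993991 0.05647212 0.066     ]
t 14.55 tcp [ 0.696  -0.0053  0.1502] yaw 131.98 tilt [-4.e-04 -1.e-04 -1.e+00]
shift [-0.0005 -0.0002  0.0802] twist -0.02
```

Request:
send_rows(motion=[[[-0.0004, 0, 0.025], 0], [[-0.0004, 0, 0.055], 0], [[-0.0004, 0, 0.073], 0], [[-0.0004, 0, 0.078], 0], [[-0.0004, 0, 0.078], 0]])

```text
t: 15.18
tool_pos: [0.697, -0.005, 0.0726]
orientation: [1.275, 2.871, 0.0]
force: [0.6, 0.1, 0.3]
opening: 0.0552
```

Request:
send_rows(motion=[[[0, 0, 0], 0], [[0, 0, 0], 0], [[0, 0, 0], 0], [[0, 0, 0], 0]], jaw=0.0, squeeze=35)

```text
t: 15.68
tool_pos: [0.6969, -0.0048, 0.0723]
orientation: [1.274, 2.871, 0.0]
force: [-1.1, -1.2, -0.3]
opening: 0.0198
```

```bash
python3 - <<'E'
from h import *
s=monitor.read_state(); rel(s,[.696,-.006,.07],np.radians(132)); print(s["opening"],s["force"],s["wrist_torque"])
# arc path in tool axes relative to now; pivot from reader fit
piv=np.array([.6400,.0564]); P=s["tool_pos"][:2]; 
print("r",np.hypot(*(P-piv)),"ang world",np.degrees(np.arctan2(*(P-piv)[::-1])))
Rt=R.from_rotvec(s["orientation"]).as_matrix()[:2,:2]
th0=np.arctan2(*(P-piv)[::-1])
for a in np.r_[0:56:5,51.57,54]:
    th=th0-np.radians(a); Q=piv+np.hypot(*(P-piv))*np.array([np.cos(th),np.sin(th)])
    print(a,(Rt.T@(Q-P)).round(4))
E
```

```text
t 15.675 tcp [ 0.6969 -0.0048  0.0723] yaw 132.15 tilt [ 3.e-04 -1.e-04 -1.e+00]
shift [-0.0003 -0.0015  0.0023] twist 0.15
0.019825209737290708 [-1.06794235 -1.23975796 -0.29551774] [-0.20969145  0.11631158  0.03286699]
r 0.08359378332970363 ang world -47.067625916254606
0.0 [0. 0.]
5.0 [ 0.0002 -0.0073]
10.0 [ 0.0011 -0.0145]
15.0 [ 0.0026 -0.0217]
20.0 [ 0.0046 -0.0287]
25.0 [ 0.0073 -0.0354]
30.0 [ 0.0106 -0.0419]
35.0 [ 0.0145 -0.0482]
40.0 [ 0.0188 -0.054 ]
45.0 [ 0.0237 -0.0594]
50.0 [ 0.029  -0.0644]
55.0 [ 0.0347 -0.069 ]
51.57 [ 0.0307 -0.0659]
54.0 [ 0.0335 -0.0681]
```

Request:
send_rows(motion=[[[0, 0, 0], 0], [[0, 0, 0], 0], [[0.0002, -0.0073], 5]])

```text
validation failed for argument at $.mo...
```

Request:
send_rows(motion=[[[0, 0, 0], 0], [[0, 0, 0], 0], [[0, -0.003, 0], 2], [[0.0002, -0.0073, 0], 5], [[0.0011, -0.0145, 0], 10], [[0.0026, -0.0217, 0], 15], [[0.0046, -0.0287, 0], 20], [[0.0073, -0.0354, 0], 25], [[0.0106, -0.0419, 0], 30], [[0.0145, -0.0482, 0], 35], [[0.0188, -0.054, 0], 40], [[0.0188, -0.054, 0], 40]])

```text
t: 17.18
tool_pos: [0.6447, -0.0277, 0.0722]
orientation: [2.179, 2.261, 0.001]
force: [4.5, -4.1, -3.3]
opening: 0.0154
```

```bash
cat > arc.py <<'E'
from h import *
import sys
s=monitor.read_state(); rel(s,[.696,-.006,.07],np.radians(132)); print(s["opening"],s["force"],s["wrist_torque"],np.abs(s["dq"]).max())
piv=np.array([.6400,.0564]); P=s["tool_pos"][:2]; th0=np.arctan2(*(P-piv)[::-1]); r=np.hypot(*(P-piv))
print("r",r,"reader ang",np.degrees(th0)+2.93)
Rt=R.from_rotvec(s["orientation"]).as_matrix()[:2,:2]
for a in map(float,sys.argv[1:]):
    th=th0-np.radians(a); Q=piv+r*np.array([np.cos(th),np.sin(th)]); print(a,(Rt.T@(Q-P)).round(4))
E
python3 arc.py 3 6 9 12 15
```

```text
t 17.175 tcp [ 0.6447 -0.0277  0.0722] yaw 92.11 tilt [ 1.7e-03 -8.0e-04 -1.0e+00]
shift [0.0198 0.0521 0.0023] twist -39.89
0.015366878912413456 [ 4.53709864 -4.14284516 -3.26998463] [-0.56819334 -0.59261401  0.1947459 ] 0.045684654240108924
r 0.08423327237504337 reader ang -83.88777072080337
3.0 [ 0.     -0.0044]
6.0 [ 0.0003 -0.0088]
9.0 [ 0.0008 -0.0132]
12.0 [ 0.0015 -0.0175]
15.0 [ 0.0025 -0.0219]
```

Request:
send_rows(motion=[[[0, -0.0044, 0], 3], [[0.0003, -0.0088, 0], 6], [[0.0008, -0.0132, 0], 9], [[0.0013, -0.016, 0], 11], [[0.0013, -0.016, 0], 11]])

```text
t: 17.8
tool_pos: [0.6289, -0.0272, 0.0722]
orientation: [2.384, 2.043, 0.001]
force: [4.7, -4.3, -2.7]
opening: 0.0153
```

```bash
python3 arc.py 1 2 3 4 5
```

```text
t 17.8 tcp [ 0.6289 -0.0272  0.0722] yaw 81.18 tilt [ 0.0018 -0.0013 -1.    ]
shift [0.0313 0.063  0.0023] twist -50.82
0.015293424331309837 [ 4.70019879 -4.3423275  -2.73271544] [-0.77853009 -0.52478904  0.24498741] 0.01507913083108819
r 0.08437727565972353 reader ang -94.60866509759299
1.0 [-0.     -0.0015]
2.0 [-0.     -0.0029]
3.0 [ 0.     -0.0044]
4.0 [ 0.0001 -0.0059]
5.0 [ 0.0002 -0.0074]
```

Request:
send_rows(motion=[[[0, -0.0015, 0], 1], [[0, -0.003, 0], 2], [[0, -0.0045, 0], 2], [[0, -0.0055, 0], 2], [[0, -0.0055, 0], 2]])

```text
t: 18.42
tool_pos: [0.6251, -0.0267, 0.0723]
orientation: [2.417, 2.0, 0.005]
force: [12.7, -6.5, -8.5]
opening: 0.0151
```

```bash
python3 arc.py
```

```text
t 18.425 tcp [ 0.6251 -0.0267  0.0723] yaw 79.2 tilt [ 0.0052 -0.0016 -1.    ]
shift [0.0336 0.0657 0.0026] twist -52.8
0.015067589013093165 [12.66586635 -6.46954633 -8.54199784] [-0.96372862 -1.78558537  0.15416884] 0.0016253865045988607
r 0.08441454097676532 reader ang -97.21280510195113
```

Request:
send_rows(motion=[[[0, -0.0008, 0], 0], [[0, -0.0015, 0], 0], [[0, -0.0015, 0], 0], [[0, -0.0015, 0], 0]])

```text
t: 18.92
tool_pos: [0.6249, -0.0266, 0.0724]
orientation: [2.416, 1.998, 0.007]
force: [20.6, -6.0, -13.5]
opening: 0.0154
```

```bash
python3 arc.py; python3 - <<'E'
from h import *
im=eyes.read_camera("wrist")[:,:,::-1]; cv2.imwrite("pics/w8.png",im)
im=eyes.read_camera("side")[:,:,::-1]; cv2.imwrite("pics/sd8.png",cv2.resize(im[100:240,260:410],None,fx=5,fy=4.2,interpolation=cv2.INTER_CUBIC))
im=eyes.read_camera("scene")[:,:,::-1]; cv2.imwrite("pics/sc8.png",cv2.resize(im[170:330,230:430],None,fx=4,fy=3.75,interpolation=cv2.INTER_CUBIC))
E
```

```text
t 18.925 tcp [ 0.6249 -0.0266  0.0724] yaw 79.2 tilt [ 0.0078 -0.002  -1.    ]
shift [0.0336 0.0659 0.0029] twist -52.8
0.01536365520620511 [ 20.55019394  -5.99774347 -13.48961928] [-1.08948492 -2.89650529  0.13791528] 0.0029836496467739323
r 0.08439972696300817 reader ang -97.3481233354833
```

View pics/w8.png

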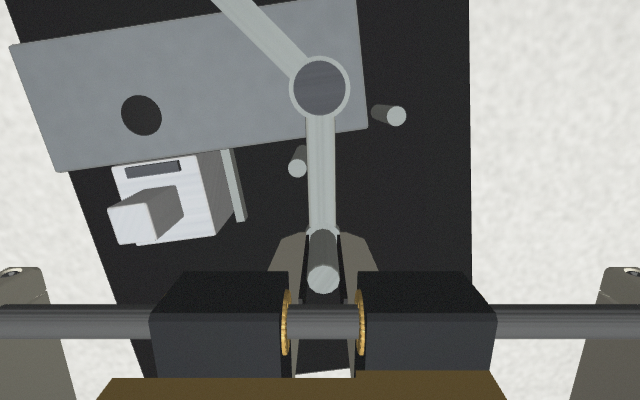

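View pics/sd8.png

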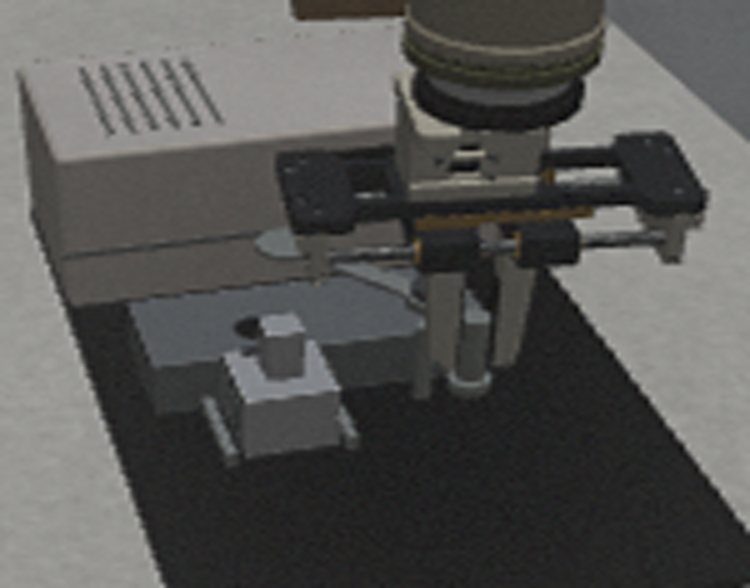

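View pics/sc8.png

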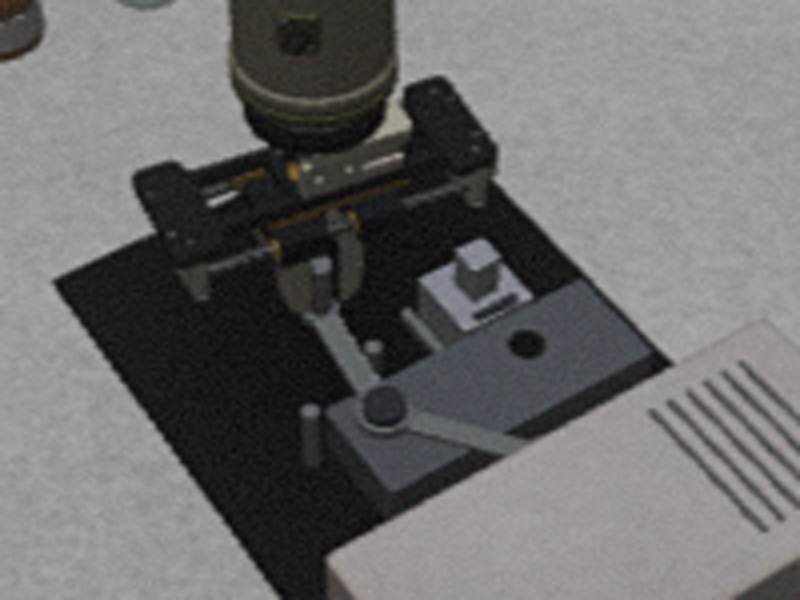

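```bash
python3 - <<'E'
from plant import monitor, ticket
s=monitor.read_state(); print(s["t"],s["tool_pos"],s["force"],s["opening"])
print(ticket.close_job())
E
```

```text
19.075 [ 0.62491947 -0.0266535   0.07234996] [ 20.10936511  -7.20583938 -13.89264388] 0.01535294981312839
the job is handed in; nothing more can be done
None
```

I turned the block a quarter turn anticlockwise, set it slit-first between the rails against the measuring face, and let go of it. I then gave it a light 12 N push low on its back to seat it. After that I gripped the shutter post, swung it clockwise to the stop, and handed the job in at 19.1 s still gripping it.

**Block:** the wrist-camera fit, taken before that last push, put it 0.3 mm from flush and 0.5–0.7 mm off-centre sideways. Two estimates of the reader's yaw put its squareness error at 0.02 and 0.25 deg. The last pictures, from three cameras, still show it flush. I judged those by eye and did not measure them again.

**Shutter:** it is at the stop. The last 1.5 mm of commanded push moved the post only 0.2 mm, while the push rose from 12.7 to 20.6 N, against about 8 N of spring. The measured angle was 97.3 deg against the 97 deg given.

**One oddity:** the wrist also reads about 14 N downward while holding the post. I take this as drag from overdriving against the stop. The total wrist force is about 25 N, far below the limit.

**Bystanders:** the moves stayed well clear of the jar, beaker and rack. I did not check them in a final picture.

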